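Re-zero the grind collar of a coffee grinder

ROBOT

A 6-joint arm with a two-finger parallel gripper is mounted at the origin on the work surface. World frame = base frame: x ahead of the robot, y to its left, z up, the work surface at z = 0. Lengths are in mm, angles in rad, forces in N, time in s.
With the tool pointing down it reaches from about 400 to 925 mm from the base axis. Payload 12.5 kg.
Tool frame: the origin (TCP) lies at the centre of the arm's flange, where the gripper is bolted on; the fingertips stand 190 mm ahead of it and the grasp point (between the pads) lies 171 mm ahead of it; z points along the fingers, y is the line along which they close (so a half turn about z gives the same grasp; the last joint's range is limited). The gripper opens to 95 mm and grips with 3 to 60 N. Pads are 20 mm wide; open, the fingers measure 119 mm over their backs; the gripper's body (75 mm by 180 mm) begins 59 mm behind the grasp point.
Start: joints at [1.169, 0.491, 1.559, -0, 1.092, -0.106], TCP at [182.167, 597.863, 404.761] pointing down, gripper open.
Joint ranges: [-3.1, 3.1], [-0.84, 2.19], [0.05, 2.79], [-1.13, 4.28], [0.06, 2.93], [-2.69, 2.69]. Speed limits (rad/s): [2.22, 2.22, 2.79, 3.14, 3.14, 3.14].

INTERFACE

Orientations are given as [roll, pitch, yaw] about the fixed x, y, z axes, in that order (R = Rz(yaw) Ry(pitch) Rx(roll)).
In Python, from cell import env, read_camera, search_frame, cut_out gives the robot as it stands. The module is installed in compiled form; this text tells all that it offers.
- The arm moves only by the tool move_arm, never from a script. Its argument "commands" is a list of rows, each a list of 3 entries, a list of its own where there are three numbers: the shift along the world's x, y, z normalised to -1 to 1, where 1 is 0.03 m, then the turn about the world's z normalised to -1 to 1, where 1 is 0.08 rad, then the opening, from -1 (shut) to 1 (fully open), so that 0 is half open. A call has 1 to 20 rows; each row shifts and turns the commanded pose from where the row before left it; what a row does not reach is not made up. A row lasts 1/12 s, in which the tool goes at most 41.7 mm and 7.16 degrees, less where a joint would pass 70% of its speed; a pose out of reach is approached as far as the arm can. A call with a number of a shift or a turn outside -1 to 1 is refused whole. A call with a gripper value outside its range is refused whole. The fingers move at their own pace and stop on an object; the grip force is fixed at half the most. Time passes only in rows, so rows that do not move let the fingers close. It gives the time, the measured TCP pose, the force, the opening and the grip force at its end, in the units of the state.
- env.state(): the state, without advancing time (a new reading comes with each control period).
- read_camera(name): name is "scene" or "top" or "wrist"; returns a dict with "image" (400x640x3 uint8, red, green, blue), "fx", "fy", "cx", "cy" (pixels), "rvec" (rotation vector, rad) and "tvec" (3), from world to camera coordinates, as OpenCV has them. Camera axes: x right, y down, z forward; pixel columns grow to the right and rows downward; lengths in mm; the calibration is good to about 2 mm. A picture is of the moment at which its call begins. There is no depth.
- env.job_done(): hands the job in; it is judged then, once.
Trained networks look in a picture, given as the dict that the camera call returned (one of the last four; its "shot" number tells which), for a name from the list of things; names that differ only in an ending like _2 or _b are one class to them, and where a whole thing is asked for, a point or a joint stands for the part that bears it (a point fixed in the world has none). Each returns a list of dicts, best first, with "confidence" (0 to 1); they miss things now and then, are a little off and sometimes report something else, mostly with a low value. They report only what shows in the picture. A call takes as long as a camera call.
- search_frame(thing, picture): "at" ([column, row] in pixels, amid what is visible of it).
- cut_out(thing, picture): "region" (400x640 bool, what is visible of it) and "at" ([column, row] in pixels, amid what is visible of it).
The state is a dict: "t": time; "joints": joint angles; "qvel": joint speeds; "tau": joint torques, N m; "eef_pos": TCP position; "tcp_rot": TCP orientation; "ft_force": force on the tool from outside, world axes, zero at the start; "moment": the same for the moment, N m; "opening": opening from 0.0 (shut) to 1.0 (fully open); "grip_force": force on a finger pad.
Only numpy, scipy, OpenCV 4.12 (cv2) and the standard library are available. Lean on these libraries where they do the work, as an engineer would, in place of code of your own. Each camera call takes 0.05 s, during which the arm holds its last target. There are 200 camera calls.

TASK

The burrs of the coffee grinder have just been cleaned, so its grind setting must be found again. Pull up the red sprung plunger knob on the adjusting collar and, holding it up, swing the collar clockwise (finer) until you feel the two burrs just touch, gently, without grinding them together or forcing the pin; then back off to the second notch you come to and let the plunger snap fully home there. Leave the hopper, cup, tamper and portafilter alone.

Things in the scene. Friction and masses are not known exactly. Their poses are not given: they have to be found in the camera images.
- grinder: White electric coffee grinder, fixed to the steel counter, hopper taken off: body 235 mm deep, 165 wide, 160 high, round burr casing and adjusting collar on top. Origin on the burr axis (vertical axis of the collar) at counter level; z up, x to its rear, chute side -x. Collar: aluminium disc 116 mm wide, top 206 mm up; its steel arm (26 mm wide, same top) carries the plunger over the notches.
- quadrant: Fixed steel index quadrant on the chute side; origin and axes those of the grinder. 7 square notches 9.6 mm wide, 8 mm deep, 12 degrees apart on a 75 mm radius about the burr axis; teeth between them 6 mm wide, tops 194 mm up. Seen from above, notch 0 (coarsest) lies 215 degrees counter-clockwise from +x; the others follow clockwise at 203, 191, 179, 167, 155, 143 degrees.
- knob_centre (a point): Centre of the red round plunger knob, 25 mm wide, 26 mm tall, 75 mm out from the burr axis; 235 mm above the counter when home (knob from 222 to 248 mm; under it a sleeve 20 mm wide, top 214 mm). The knob spins freely on its plunger, so the gripper need not turn with the collar. The pin is 8 mm thick with a round tip.
- plunger (a joint): How far the plunger is pulled up, in m: 0 = fully home in a notch, about 0.0065 = pin resting on a tooth (free of the teeth above that), 0.010 = end stop. The spring needs about 7 N at first, 10 N fully pulled. The pin bends if forced with over 25 N.
- collar (a joint): Collar angle in rad: 0 at notch 0 (the start), growing clockwise from above (finer), 0.2094 per notch. Turning takes up to 2 N at the knob. The burrs touch at an unknown angle between 0.65 and 1.24, which can only be felt: from there the resistance at the knob grows by about 4 N per mm of knob travel; over 18 N ruins the burrs.
- hopper: Smoked bean hopper standing upside down on the counter, 130 mm wide, 140 mm high; origin under its centre. Must stay where it is.
- catch_cup: Small open steel cup, 68 mm wide, 45 mm high, in front of the chute; origin under its centre. Must stay where it is.
- tamper: Dark steel tamper standing on its 58 mm base, 92 mm high; origin under its centre. Must stay where it is.
- portafilter: Portafilter lying on the counter, basket 60 mm wide, 35 mm high, with a black handle to its -x, 155 mm long overall from the basket's centre; origin under the basket's centre. Must stay where it is.

How it is judged:
By the outcome, as a careful person would: the job done as asked, in the order asked, and still so for the second after the job is handed in, with the robot touching nothing.
It also fails if it takes over 61 s, if anything falls off the work surface, if the arm or the gripper's body presses on something with over 40 N, if the wrist force passes 120 N, or if a joint passes its speed limit or range.

## Working session

There is one attempt and no reset: what is moved stays moved. The work goes in short steps, Python scripts to look and compute and a tool call to move; the robot and the scene stay as the last step left them, time stands still between calls to the robot, and variables do not carry over. Pictures are saved under pics/ and viewed, at most 10 in all, crops included, and the job is handed in when it is done.

Besides the shell and the picture viewer there is one more tool, called after "Request:" as name(argument=value, ...) on one line, values as JSON. move_arm: Moves the arm, as the interface text tells. Its arguments: {"type":"object","properties":{"commands":{"type":"array","items":{"type":"array"}}},"required":["commands"]}

```bash
mkdir -p pics
cat > h.py <<'E'
import numpy as np, cv2
from cell import env, read_camera, search_frame, cut_out
def ray(p,uv):
    R,_=cv2.Rodrigues(np.array(p["rvec"],float)); t=np.array(p["tvec"],float).ravel()
    d=R.T@np.array([(uv[0]-p["cx"])/p["fx"],(uv[1]-p["cy"])/p["fy"],1.]); return -R.T@t,d
def atz(p,uv,z):
    o,d=ray(p,uv); return o+d*(z-o[2])/d[2]
def tri(rs):
    A=0;b=0
    for o,d in rs:
        d=d/np.linalg.norm(d);M=np.eye(3)-np.outer(d,d);A=A+M;b=b+M@o
    return np.linalg.solve(A,b)
def proj(p,X):
    return cv2.projectPoints(np.array(X,float).reshape(-1,3),np.array(p["rvec"],float),np.array(p["tvec"],float),np.array([[p["fx"],0,p["cx"]],[0,p["fy"],p["cy"]],[0,0,1.]]),None)[0][:,0]
E
python3 - <<'E'
from h import *
s=env.state();print({k:np.round(v,3).tolist() for k,v in s.items()})
rs=[]
for n in ["scene","top","wrist"]:
    p=read_camera(n);cv2.imwrite(f"pics/{n}.png",p["image"][:,:,::-1])
    for th in ["knob_centre","grinder","quadrant","collar"]:
        try:
            for r in search_frame(th,p)[:2]:
                print(n,th,r["confidence"],r["at"],atz(p,r["at"],235 if th=="knob_centre" else 206).round(1))
                if th=="knob_centre" and r["confidence"]>.5: rs.append(ray(p,r["at"]))
        except Exception as e: print(n,th,e)
if len(rs)>1: print(tri(rs))
E
```

```text
{'t': 0.0, 'joints': [1.169, 0.492, 1.559, -0.0, 1.092, -0.106], 'qvel': [-0.002, -0.001, 0.0, -0.0, 0.001, 0.0], 'tau': [-0.004, -61.264, -25.819, 0.069, 0.048, -0.0], 'eef_pos': [182.163, 597.823, 404.167], 'tcp_rot': [-3.14, -0.0, 2.846], 'ft_force': [-0.54, 0.135, -0.446], 'moment': [0.036, 0.043, 0.028], 'grip_force': 0.0, 'opening': 0.997}
scene knob_centre 0.72 [318.1, 238.3] [494.4  60.1 235. ]
scene grinder 0.95 [291.1, 214.5] [563.7  96.1 206. ]
scene quadrant 0.92 [291.2, 248.9] [495.3 114.7 206. ]
scene collar 0.65 [293.9, 218.1] [554.8  92.7 206. ]
scene collar 0.23 [383.1, 207.9] [525.  -87.4 206. ]
top knob_centre 0.42 [326.6, 236.7] [492.4  59.  235. ]
top grinder 0.94 [315.9, 203.2] [578.5  84.9 206. ]
top quadrant 0.95 [304.1, 235.5] [498.  114.8 206. ]
top collar 0.64 [312.6, 210.5] [560.2  93.3 206. ]
top collar 0.44 [305.8, 277.7] [395.2 111.1 206. ]
```

Run:
```python
import cv2,numpy as np
a=cv2.imread("pics/scene.png")[120:320,180:440];b=cv2.imread("pics/top.png")[130:330,210:470]
cv2.imwrite("pics/c.png",np.vstack([cv2.resize(x,(780,300) if 0 else (390*2//2,300)) for x in (a,b)]))
```

```text
(no output)
```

View pics/top.png

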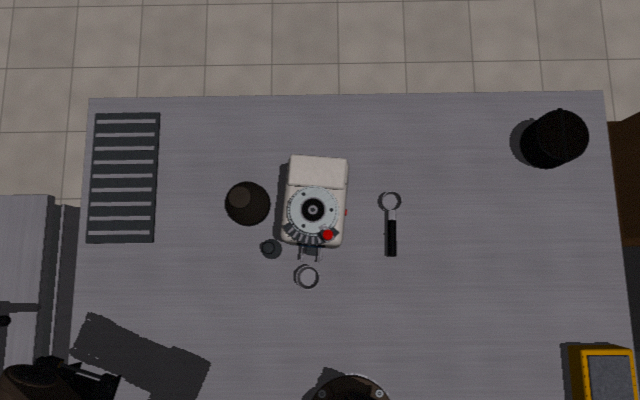

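View pics/c.png

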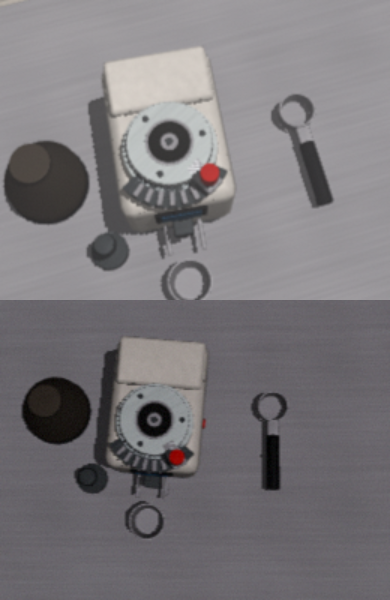

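Run:
```python
from h import *
rs=[]
for n in ["scene","top"]:
    p=read_camera(n)
    hsv=cv2.cvtColor(p["image"],cv2.COLOR_RGB2HSV)
    m=((hsv[...,0]<8)|(hsv[...,0]>172))&(hsv[...,1]>140)&(hsv[...,2]>60)
    k,l,st,c=cv2.connectedComponentsWithStats(m.astype(np.uint8))
    print(n,[(st[i].tolist(),c[i].round(1).tolist(),atz(p,c[i],237).round(1).tolist()) for i in range(1,k) if st[i][4]>20])
    o,_=ray(p,[0,0]);print("cam",o.round())
    for th in ["grinder","collar","quadrant"]:
        r=cut_out(th,p)[0];ys,xs=np.nonzero(r["region"]);print(th,xs.min(),xs.max(),ys.min(),ys.max(),len(xs))
        if th=="grinder":
            h=cv2.minAreaRect(np.c_[xs,ys].astype(np.float32));print(h)
            if n=="top": print(atz(p,(h[0]),160).round(1),[atz(p,q,160).round(0).tolist() for q in cv2.boxPoints(h)])
```

```text
scene [([314, 229, 12, 12, 115], [319.6, 235.0], [499.4, 55.7, 237.0])]
cam [ 301.  131. 1076.]
grinder 249 336 152 284 8733
((292.4328918457031, 220.95303344726562), (132.3665008544922, 78.84060668945312), 79.99201965332031)Traceback (most recent call last):
  File "<stdin>", line 11, in <module>
IndexError: list index out of range
```

The top view shows the knob at about (327,235), on the right of the notches at the collar's start end. The collar centre is at about (313,210), with the grinder roughly aligned with world x. I'll move over it for a closer look with the wrist camera.

Request:
move_arm(commands=[[[0.5, -0.9, 0.3], 0, 1], [[0.5, -0.9, 0.3], 0, 1], [[0.5, -0.9, 0.3], 0, 1], [[0.5, -0.9, 0.3], 0, 1], [[0.5, -0.9, 0.3], 0, 1], [[0.5, -0.9, 0.3], 0, 1], [[0.5, -0.9, 0.3], 0, 1], [[0.5, -0.9, 0.3], 0, 1], [[0.5, -0.9, 0.3], 0, 1], [[0.5, -0.9, 0.3], 0, 1], [[0.5, -0.9, 0], 0, 1], [[0.5, -0.9, 0], 0, 1], [[0.5, -0.9, 0], 0, 1], [[0.5, -0.9, 0], 0, 1], [[0.5, -0.9, 0], 0, 1], [[0.5, -0.9, 0], 0, 1], [[0.5, -0.9, 0], 0, 1], [[0.5, -0.9, 0], 0, 1], [[0, 0, 0], 0, 1], [[0, 0, 0], 0, 1]])

```text
t: 2.57
eef_pos: [452.6, 110.8, 494.6]
tcp_rot: [3.142, -0.0, 2.843]
ft_force: [-0.5, 0.3, -0.1]
opening: 1.001
grip_force: 0.0
```

Run:
```python
from h import *
s=env.state();print(s["t"],s["eef_pos"],s["tcp_rot"],s["ft_force"])
p=read_camera("wrist");cv2.imwrite("pics/w1.png",p["image"][:,:,::-1])
o,_=ray(p,[0,0]);print("cam",o.round(1),p["fx"])
hsv=cv2.cvtColor(p["image"],cv2.COLOR_RGB2HSV)
m=((hsv[...,0]<8)|(hsv[...,0]>172))&(hsv[...,1]>140)&(hsv[...,2]>60)
k,l,st,c=cv2.connectedComponentsWithStats(m.astype(np.uint8))
print([(st[i].tolist(),c[i].round(1).tolist(),atz(p,c[i],240).round(1).tolist()) for i in range(1,k) if st[i][4]>20])
for th in ["knob_centre","quadrant","grinder","collar"]:
    for r in cut_out(th,p)[:1]: print(th,r["confidence"],r["at"],atz(p,r["at"],200).round(1))
```

```text
2.5667 [452.6140257  110.77581368 494.63200543] [ 3.14154604e+00 -2.64133923e-04  2.84299043e+00] [-0.46751157  0.31608834 -0.06446785]
cam [387.5 131.  474.9] 319.96966300435497
[([269, 263, 18, 4, 57], [277.4, 264.8], [483.4, 64.6, 240.0]), ([263, 298, 22, 5, 83], [273.8, 299.6], [511.9, 51.5, 240.0])]
knob_centre 0.64 [273.7, 295.8] [529.1  39.3 200. ]
quadrant 0.83 [345.6, 242.0] [496.7 120.3 200. ]
grinder 0.67 [333.5, 241.3] [492.8 109.9 200. ]
collar 0.79 [334.1, 306.2] [556.9  91.3 200. ]
```

View pics/w1.png

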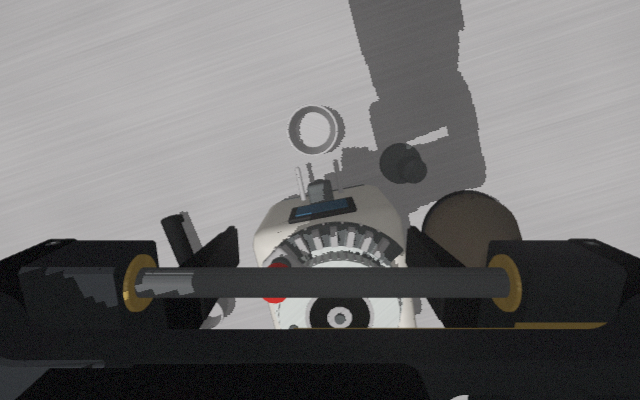

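The wrist picture shows the collar centre near (340,317) and the knob near (274,282), half hidden by the gripper bar. Moving on in x will clear the view.

Request:
move_arm(commands=[[[0.9, 0, 0], 0, 1], [[0.9, 0, 0], 0, 1], [[0.9, 0, 0], 0, 1], [[0.9, 0, 0], 0, 1], [[0.9, 0, 0], 0, 1], [[0.9, -0.3, 0], 0, 1], [[0, 0, 0], 0, 1], [[0, 0, 0], 0, 1], [[0, 0, 0], 0, 1]])

```text
t: 3.57
eef_pos: [613.6, 103.6, 494.5]
tcp_rot: [-3.141, -0.001, 2.847]
ft_force: [0.3, 0.4, 0.1]
opening: 1.0
grip_force: 0.0
```

Run:
```python
from h import *
s=env.state();print(s["t"],s["eef_pos"],s["ft_force"])
p=read_camera("wrist");cv2.imwrite("pics/w2.png",p["image"][:,:,::-1]);np.save("w2.npy",p,allow_pickle=True)
o,_=ray(p,[0,0]);print("cam",o.round(1))
hsv=cv2.cvtColor(p["image"],cv2.COLOR_RGB2HSV)
m=((hsv[...,0]<8)|(hsv[...,0]>172))&(hsv[...,1]>140)&(hsv[...,2]>60)
k,l,st,c=cv2.connectedComponentsWithStats(m.astype(np.uint8))
print([(st[i].tolist(),c[i].round(1).tolist(),atz(p,c[i],240).round(1).tolist()) for i in range(1,k) if st[i][4]>20])
for th in ["knob_centre","quadrant","grinder","collar"]:
    for r in cut_out(th,p)[:1]: print(th,r["confidence"],r["at"],atz(p,r["at"],200).round(1))
```

```text
3.5667 [613.63216571 103.59557565 494.53867693] [0.31977339 0.43771471 0.07270242]
cam [548.5 123.6 474.8]
[([188, 60, 37, 38, 1054], [205.7, 78.4], [497.9, 55.4, 240.0])]
knob_centre 0.97 [207.9, 80.5] [491.3  44.8 200. ]
quadrant 0.88 [295.1, 71.5] [505.3 114.4 200. ]
grinder 0.57 [300.5, 150.5] [566.5  99.2 200. ]
collar 0.75 [284.3, 139.6] [553.8  88.9 200. ]
```

View pics/w2.png

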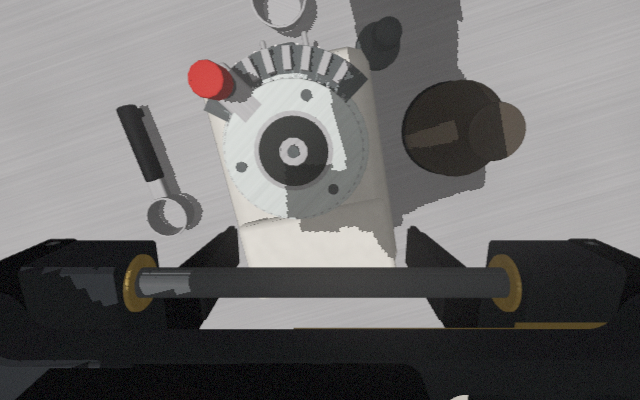

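Run:
```python
from h import *
from scipy.optimize import minimize
p=np.load("w2.npy",allow_pickle=True).item();im=p["image"]
hsv=cv2.cvtColor(im,cv2.COLOR_RGB2HSV)
m=((hsv[...,0]<8)|(hsv[...,0]>172))&(hsv[...,1]>140)&(hsv[...,2]>60)
m=m.astype(np.uint8);m[:50]=0;m[110:]=0
a=np.linspace(0,2*np.pi,181)[:-1];C=np.c_[np.cos(a),np.sin(a)]
def knob(x,S=8):
    P=np.vstack([np.c_[x+12.5*C,0*a+z] for z in (222,248)])
    h=cv2.convexHull(proj(p,P).astype(np.float32))
    g=np.zeros(m.shape,np.uint8);cv2.fillPoly(g,[np.round(h*16).astype(np.int32)],1,shift=4);return g
best=min(((int((knob(np.array([x,y]))!=m).sum()),x,y) for x in np.arange(490,506,.5) for y in np.arange(48,64,.5)))
print("knob",best)
g=cv2.GaussianBlur(cv2.cvtColor(im,cv2.COLOR_RGB2GRAY).astype(np.float32),(0,0),1)
def pts(cx,cy,r,z): return proj(p,np.c_[[cx,cy]+r*C,0*a+z]).astype(np.float32)
def samp(q): return cv2.remap(g,q[:,0:1],q[:,1:2],cv2.INTER_LINEAR)[:,0]
res=[]
for r in (57,58,59):
  for cx in np.arange(552,572,1.):
    for cy in np.arange(86,106,1.):
      d=samp(pts(cx,cy,r-1.2,206))-samp(pts(cx,cy,r+1.2,206))
      res.append((float(np.median(np.clip(d,-20,40))),float(np.mean(np.clip(d,-20,40))),r,cx,cy))
res.sort(key=lambda t:-t[1]);[print(t) for t in res[:6]]
k=np.array(best[1:])
for t in res[:3]:
  v=k-np.array(t[3:]);print("rad",np.linalg.norm(v),"ang",np.degrees(np.arctan2(v[1],v[0]))%360)
# heading and centre from knob: 75 mm radius; dark central disc
ring=(g<45).astype(np.uint8);k2,l,st,c=cv2.connectedComponentsWithStats(ring)
for i in range(1,k2):
  if 1000<st[i][4]<9000 and 200<c[i][0]<400 and c[i][1]<220: print(st[i],c[i],[atz(p,c[i],z).round(1) for z in (196,206)])
```

```text
knob (551, np.float64(500.0), np.float64(58.0))
(6.277091979980469, 11.852112770080566, 57, np.float64(565.0), np.float64(94.0))
(6.326946258544922, 11.109320640563965, 57, np.float64(565.0), np.float64(93.0))
(4.9490203857421875, 10.557486534118652, 59, np.float64(563.0), np.float64(91.0))
(5.02471923828125, 10.38813304901123, 57, np.float64(566.0), np.float64(94.0))
(5.716854095458984, 10.296714782714844, 57, np.float64(564.0), np.float64(94.0))
(4.7660980224609375, 10.135215759277344, 57, np.float64(565.0), np.float64(95.0))
rad 74.30343195303969 ang 208.97970769792877
rad 73.824115301167 ang 208.30075576600638
rad 71.11961754677819 ang 207.64597536373867
```

The knob is at about (500,58) and the axis at about (565,94). Their separation is 74 mm, matching the stated 75, and the grinder heading is about −6°. Next I descend onto the knob and close to about 30 mm.

Request:
move_arm(commands=[[[-0.63, -0.25, 0], 0, 1], [[-0.63, -0.25, 0], 0, 1], [[-0.63, -0.25, 0], 0, 1], [[-0.63, -0.25, 0], 0, 1], [[-0.63, -0.25, 0], 0, 1], [[-0.63, -0.25, 0], 0, 1], [[0, 0, -0.2], 0, 1], [[0, 0, -0.5], 0, 1], [[0, 0, -0.5], 0, 1], [[0, 0, -0.5], 0, 1], [[0, 0, -0.5], 0, 1], [[0, 0, -0.4], 0, 1], [[0, 0, -0.25], 0, 1], [[0, 0, 0], 0, 0], [[0, 0, 0], 0, -0.3], [[0, 0, 0], 0, -0.3], [[0, 0, 0], 0, -0.3], [[0, 0, 0], 0, -0.3]])

```text
t: 5.32
eef_pos: [500.8, 57.9, 409.8]
tcp_rot: [3.141, 0.001, 2.846]
ft_force: [-0.2, -0.4, 0.4]
opening: 0.703
grip_force: 0.0
```

Run:
```python
from h import *
s=env.state();print(s["t"],s["eef_pos"],s["ft_force"],s["opening"],s["grip_force"])
p=read_camera("scene");q=read_camera("wrist")
c=s["eef_pos"];y=np.array([np.sin(s["tcp_rot"][2]),-np.cos(s["tcp_rot"][2]),0])
out=[]
for d,n in((p,"s"),(q,"w")):
    uv=proj(d,[np.r_[c[:2],235]])[0];print(n,uv,search_frame("knob_centre",d)[:1])
    u,v=np.clip(uv.astype(int),[60,60],[579,339]);a=d["image"][v-60:v+60,u-60:u+60,::-1];out.append(cv2.resize(a,(400,400),interpolation=cv2.INTER_CUBIC))
cv2.imwrite("pics/g1.png",np.hstack(out))
```

```text
5.3167 [500.7852253   57.88609733 409.84966375] [-0.1987157  -0.35492921  0.37039053] 0.7034177392525164 0.0
s [318.28130977 234.86671672] [{'at': [213.6, 239.6], 'confidence': 0.28}]
w [321.32115435 255.22836253] [{'at': [318.1, 248.0], 'confidence': 0.8}]
```

View pics/g1.png

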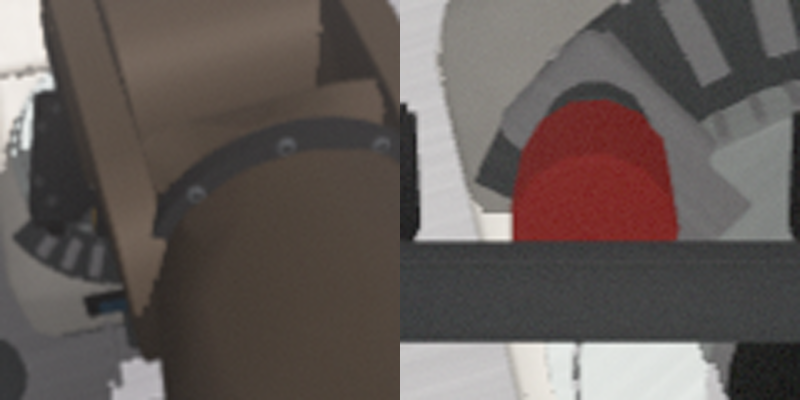

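The knob sits about 1.5 mm to the −y side of the mid-line between the fingers. I'll shift to centre it and close.

Request:
move_arm(commands=[[[-0.015, -0.045, 0], 0, -0.35], [[0, 0, 0], 0, -0.35], [[0, 0, 0], 0, -0.35], [[0, 0, 0], 0, -0.35], [[0, 0, 0], 0, -0.35], [[0, 0, 0], 0, -0.35], [[0, 0, 0], 0, -0.35], [[0, 0, 0], 0, -1], [[0, 0, 0], 0, -1], [[0, 0, 0], 0, -1], [[0, 0, 0], 0, -1]])

```text
t: 6.43
eef_pos: [500.3, 56.5, 409.3]
tcp_rot: [-3.142, -0.0, 2.846]
ft_force: [0.8, 0.2, 0.1]
opening: 0.257
grip_force: 30.0
```

Request:
move_arm(commands=[[[0, 0, 0.07], 0, -1], [[0, 0, 0.07], 0, -1], [[0, 0, 0.07], 0, -1], [[0, 0, 0.07], 0, -1], [[0, 0, 0], 0, -1], [[0, 0, 0], 0, -1]])

```text
t: 6.93
eef_pos: [500.3, 56.5, 417.5]
tcp_rot: [-3.142, -0.0, 2.846]
ft_force: [1.0, -1.1, -8.2]
opening: 0.256
grip_force: 30.0
```

Run:
```python
import numpy as np
A=np.array([565,94.]);k=np.array([500.3,56.5]);t0=np.arctan2(*(k-A)[::-1]);r=np.linalg.norm(k-A);print(r,np.degrees(t0)%360)
c=np.arange(0,1.301,.025);P=A+r*np.c_[np.cos(t0-c),np.sin(t0-c)]
for i in range(len(c)-1): print(round(c[i+1],3),P[i+1].round(1),((P[i+1]-P[i])/30).round(3))
```

```text
74.78194969375964 210.0965013381146
0.025 [499.4  58.1] [-0.031  0.054]
0.05 [498.5  59.8] [-0.029  0.055]
0.075 [497.7  61.5] [-0.028  0.056]
0.1 [496.9  63.1] [-0.026  0.056]
0.125 [496.1  64.9] [-0.025  0.057]
0.15 [495.4  66.6] [-0.024  0.058]
0.175 [494.8  68.3] [-0.022  0.058]
0.2 [494.1  70.1] [-0.021  0.059]
0.225 [493.6  71.9] [-0.019  0.059]
0.25 [493.   73.7] [-0.018  0.06 ]
0.275 [492.5  75.5] [-0.016  0.06 ]
0.3 [492.1  77.3] [-0.015  0.061]
0.325 [491.7  79.1] [-0.013  0.061]
0.35 [491.4  81. ] [-0.012  0.061]
0.375 [491.1  82.8] [-0.01   0.061]
0.4 [490.8  84.7] [-0.009  0.062]
0.425 [490.6  86.5] [-0.007  0.062]
0.45 [490.4  88.4] [-0.005  0.062]
0.475 [490.3  90.2] [-0.004  0.062]
0.5 [490.2  92.1] [-0.002  0.062]
0.525 [490.2  94. ] [-0.001  0.062]
0.55 [490.2  95.8] [0.001 0.062]
0.575 [490.3  97.7] [0.002 0.062]
0.6 [490.4  99.6] [0.004 0.062]
0.625 [490.6 101.4] [0.005 0.062]
0.65 [490.8 103.3] [0.007 0.062]
0.675 [491.1 105.2] [0.009 0.062]
0.7 [491.4 107. ] [0.01  0.061]
0.725 [491.7 108.8] [0.012 0.061]
0.75 [492.1 110.7] [0.013 0.061]
0.775 [492.5 112.5] [0.015 0.061]
0.8 [493.  114.3] [0.016 0.06 ]
0.825 [493.6 116.1] [0.018 0.06 ]
0.85 [494.1 117.9] [0.019 0.059]
0.875 [494.7 119.6] [0.021 0.059]
0.9 [495.4 121.4] [0.022 0.058]
0.925 [496.1 123.1] [0.024 0.058]
0.95 [496.9 124.8] [0.025 0.057]
0.975 [497.7 126.5] [0.026 0.056]
1.0 [498.5 128.2] [0.028 0.056]
1.025 [499.4 129.8] [0.029 0.055]
1.05 [500.3 131.5] [0.031 0.054]
1.075 [501.2 133.1] [0.032 0.054]
1.1 [502.2 134.7] [0.033 0.053]
1.125 [503.3 136.2] [0.035 0.052]
1.15 [504.3 137.7] [0.036 0.051]
1.175 [505.5 139.2] [0.037 0.05 ]
1.2 [506.6 140.7] [0.038 0.049]
1.225 [507.8 142.2] [0.04  0.048]
1.25 [509.  143.6] [0.041 0.047]
1.275 [510.3 145. ] [0.042 0.046]
1.3 [511.6 146.3] [0.043 0.045]
```

First a small lift to about 8.8 mm, then the first 0.1 rad of the arc.

Request:
move_arm(commands=[[[0, 0, 0.02], 0, -1], [[-0.031, 0.054, 0], 0, -1], [[-0.029, 0.055, 0], 0, -1], [[-0.028, 0.056, 0], 0, -1], [[-0.026, 0.056, 0], 0, -1], [[0, 0, 0], 0, -1], [[0, 0, 0], 0, -1]])

```text
t: 7.52
eef_pos: [496.8, 63.4, 418.2]
tcp_rot: [3.141, -0.0, 2.846]
ft_force: [0.0, 2.0, -8.5]
opening: 0.257
grip_force: 30.0
```

Request:
move_arm(commands=[[[-0.025, 0.057, 0], 0, -1], [[-0.024, 0.058, 0], 0, -1], [[-0.022, 0.058, 0], 0, -1], [[-0.021, 0.059, 0], 0, -1], [[-0.019, 0.059, 0], 0, -1], [[-0.018, 0.06, 0], 0, -1], [[-0.016, 0.06, 0], 0, -1], [[-0.015, 0.061, 0], 0, -1], [[0, 0, 0], 0, -1]])

```text
t: 8.27
eef_pos: [492.1, 77.6, 418.3]
tcp_rot: [3.141, 0.0, 2.846]
ft_force: [2.8, 0.7, -9.6]
opening: 0.258
grip_force: 30.0
```

Request:
move_arm(commands=[[[-0.008, 0.061, 0], 0, -1], [[-0.008, 0.061, 0], 0, -1], [[-0.01, 0.061, 0], 0, -1], [[-0.009, 0.062, 0], 0, -1], [[-0.007, 0.062, 0], 0, -1], [[-0.005, 0.062, 0], 0, -1], [[-0.004, 0.062, 0], 0, -1], [[-0.002, 0.062, 0], 0, -1], [[0, 0, 0], 0, -1]])

```text
t: 9.02
eef_pos: [490.5, 92.4, 418.3]
tcp_rot: [3.141, 0.0, 2.846]
ft_force: [1.4, -0.8, -8.7]
opening: 0.255
grip_force: 30.0
```

Friction baseline is about 1 N. I'll continue to c≈0.625.

Request:
move_arm(commands=[[[0, 0.062, 0], 0, -1], [[0.001, 0.062, 0], 0, -1], [[0.002, 0.062, 0], 0, -1], [[0.004, 0.062, 0], 0, -1], [[0.005, 0.062, 0], 0, -1], [[0, 0, 0], 0, -1]])

```text
t: 9.52
eef_pos: [490.9, 101.7, 418.2]
tcp_rot: [3.141, 0.0, 2.846]
ft_force: [1.8, -0.0, -9.5]
opening: 0.255
grip_force: 30.0
```

Now feel for the touch, 1.9 mm per call.

Request:
move_arm(commands=[[[0.004, 0.031, 0], 0, -1], [[0.004, 0.031, 0], 0, -1], [[0, 0, 0], 0, -1]])

```text
t: 9.77
eef_pos: [491.2, 103.4, 418.3]
tcp_rot: [3.141, 0.0, 2.846]
ft_force: [2.2, -0.8, -9.4]
opening: 0.258
grip_force: 30.0
```

Request:
move_arm(commands=[[[0.004, 0.031, 0], 0, -1], [[0.004, 0.031, 0], 0, -1], [[0, 0, 0], 0, -1]])

```text
t: 10.02
eef_pos: [491.4, 105.2, 418.3]
tcp_rot: [3.141, 0.0, 2.846]
ft_force: [2.5, -2.3, -9.0]
opening: 0.255
grip_force: 30.0
```

Request:
move_arm(commands=[[[0.006, 0.03, 0], 0, -1], [[0.006, 0.031, 0], 0, -1], [[0, 0, 0], 0, -1]])

```text
t: 10.27
eef_pos: [491.7, 107.0, 418.3]
tcp_rot: [-3.141, 0.0, 2.846]
ft_force: [2.5, -1.9, -8.6]
opening: 0.254
grip_force: 30.0
```

Request:
move_arm(commands=[[[0.007, 0.03, 0], 0, -1], [[0.007, 0.031, 0], 0, -1], [[0, 0, 0], 0, -1]])

```text
t: 10.52
eef_pos: [492.1, 108.6, 418.2]
tcp_rot: [-3.141, -0.0, 2.846]
ft_force: [1.9, -6.0, -9.0]
opening: 0.257
grip_force: 30.0
```

Request:
move_arm(commands=[[[0.004, 0.017, 0], 0, -1], [[0, 0, 0], 0, -1], [[0, 0, 0], 0, -1]])

```text
t: 10.77
eef_pos: [492.2, 108.9, 418.2]
tcp_rot: [-3.14, -0.0, 2.846]
ft_force: [1.5, -7.7, -9.4]
opening: 0.255
grip_force: 30.0
```

The force grows at about 4 N/mm, so the burrs touch at c≈0.70 rad (3.35 notches). Backing off, the first notch is 3 and the second is 2, at c=0.419 or about (490.7, 86.2). I'll go back while still holding the plunger up.

Request:
move_arm(commands=[[[-0.012, -0.061, 0], 0, -1], [[-0.01, -0.061, 0], 0, -1], [[-0.009, -0.062, 0], 0, -1], [[-0.007, -0.062, 0], 0, -1], [[-0.005, -0.062, 0], 0, -1], [[-0.004, -0.062, 0], 0, -1], [[-0.002, -0.062, 0], 0, -1], [[-0.001, -0.062, 0], 0, -1], [[0.001, -0.062, 0], 0, -1], [[0.002, -0.062, 0], 0, -1], [[0.004, -0.062, 0], 0, -1], [[0, 0, 0], 0, -1], [[0, 0, 0], 0, -1]])

```text
t: 11.85
eef_pos: [490.9, 88.7, 418.2]
tcp_rot: [-3.141, -0.0, 2.846]
ft_force: [-0.4, -1.4, -8.6]
opening: 0.254
grip_force: 30.0
```

Request:
move_arm(commands=[[[0.004, -0.042, 0], 0, -1], [[0.004, -0.042, 0], 0, -1], [[0, 0, 0], 0, -1], [[0, 0, -0.08], 0, -1], [[0, 0, 0], 0, -1], [[0, 0, 0], 0, -1]])

```text
t: 12.35
eef_pos: [491.2, 86.3, 415.7]
tcp_rot: [-3.141, -0.0, 2.846]
ft_force: [-1.7, -0.3, -9.4]
opening: 0.258
grip_force: 30.0
```

Request:
move_arm(commands=[[[-0.008, 0, -0.04], 0, -1], [[0, 0, -0.03], 0, -1], [[0, 0, 0], 0, -1], [[0, 0, 0], 0, -1]])

```text
t: 12.68
eef_pos: [491.0, 86.3, 413.8]
tcp_rot: [3.142, 0.0, 2.846]
ft_force: [-0.4, -0.8, -8.4]
opening: 0.256
grip_force: 30.0
```

The pin is in the notch: spring force is still −8.4 N at 4.5 mm, below tooth height. I'll lower the rest of the way.

Request:
move_arm(commands=[[[0, 0, -0.04], 0, -1], [[0, 0, -0.04], 0, -1], [[0, 0, -0.04], 0, -1], [[0, 0, 0], 0, -1], [[0, 0, 0], 0, -1]])

```text
t: 13.1
eef_pos: [491.0, 86.4, 410.1]
tcp_rot: [3.142, 0.0, 2.846]
ft_force: [-0.6, -0.3, -7.3]
opening: 0.259
grip_force: 30.0
```

Request:
move_arm(commands=[[[0, 0, 0], 0, 0.4], [[0, 0, 0], 0, 0.4], [[0, 0, 0], 0, 0.4], [[0, 0, 0], 0, 0.4], [[0, 0, 0], 0, 0.4], [[0, 0, 0], 0, 0.4], [[0, 0, 0], 0, 0.4], [[0, 0, 0.2], 0, 0.4], [[0, 0, 0.5], 0, 0.4], [[0, 0, 0.8], 0, 0.4], [[0, 0, 0.8], 0, 0.4], [[0.8, 0, 0.5], 0, 0.4], [[0.9, 0, 0], 0, 0.4], [[0.9, 0, 0], 0, 0.4], [[0.9, 0, 0], 0, 0.4], [[0.5, 0, 0], 0, 0.4], [[0, 0, 0], 0, 0.4], [[0, 0, 0], 0, 0.4]])

```text
t: 14.6
eef_pos: [611.0, 86.3, 493.8]
tcp_rot: [-3.141, -0.001, 2.846]
ft_force: [-0.1, 0.1, 0.3]
opening: 0.702
grip_force: 0.0
```

Run:
```python
from h import *
s=env.state();print(s["t"],s["eef_pos"],s["ft_force"])
p=read_camera("wrist");cv2.imwrite("pics/w3.png",p["image"][:,:,::-1])
r=search_frame("knob_centre",p)[0];print(r)
t=np.radians(186.1);print(proj(p,[[565+75*np.cos(t),94+75*np.sin(t),z] for z in (235,248,245,258)]))
for n in ["top"]:
    q=read_camera(n)
    for th in ["hopper","catch_cup","tamper","portafilter"]: print(th,[x["at"] for x in search_frame(th,q)[:1]])
```

```text
14.6 [610.97880348  86.31311853 493.7926347 ] [-0.08594863  0.11361252  0.30700854]
{'at': [268.6, 46.0], 'confidence': 0.64}
[[270.00104602  50.66622578]
 [266.86234722  46.39015729]
 [267.62000597  47.42236869]
 [264.17605665  42.73043611]]
hopper [[244.9, 205.6]]
catch_cup []
tamper [[266.3, 247.8]]
portafilter [[387.3, 214.6]]
```

View pics/w3.png

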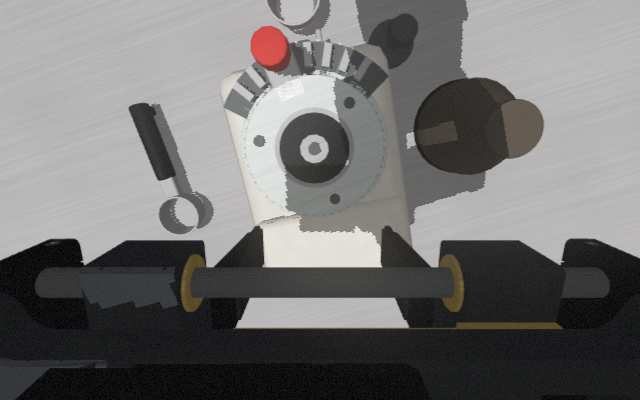

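The wrist picture shows the knob at (269,47), within about 2 px of where notch 2 should be. Everything else looks undisturbed, so I'm handing the job in.

```bash
python3 -c "
from cell import env
print(env.job_done())"
```

```text
the job is handed in; nothing more can be done
None
```

I felt the burrs just touch at about 0.70 rad (peak about 8 N), backed the collar off to the second notch (notch 2), released the plunger to snap home there, and handed the job in at about 15 s; no verdict came back.

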